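# Refit the pump roller and hold the tubing bed open

### The arm

A 6-joint arm with a two-finger parallel gripper is mounted at the origin on a cart in front of the work surface, level with it; the furniture and walls round the work are solid. World frame = base frame: x ahead of the robot, y to its left, z up, the work surface at z = 0. Lengths are in m, angles in degrees, forces in N, time in s.
With the tool pointing down it reaches from about 0.375 to 0.9 m from the base axis. Payload 3.1 kg.
Tool frame: the origin (TCP) lies at the very end of the fingers, on their centre line; the grasp point (between the pads) lies 19 mm behind it; z points along the fingers, y is the line along which they close (so a half turn about z gives the same grasp; the last joint's range is limited). The gripper opens to 87 mm and grips with 3 to 60 N. Pads are 19 mm wide; open, the fingers measure 117 mm over their backs; the gripper's body (75 mm by 190 mm) begins 51 mm behind the grasp point.
Start: joints at [-87.176, 30.224, 82.088, -0, 67.689, -10.227], TCP at [0.141, -0.609, 0.223] pointing down, gripper open.
Joint ranges: [-176.69, 176.69], [-43.24, 126.21], [12.49, 139.97], [-82, 262], [0, 151.66], [-163.58, 163.58]. Speed limits (degrees/s): [159.86, 159.86, 180, 180, 180, 180].

### API

Orientations are given as a 3x3 rotation matrix whose columns are the frame's x, y, z axes.
In Python, from rig import * gives the robot as it stands.
- The arm moves only by the tool jog_arm, never from a script. Its arguments are lists of equal length, an entry for each row: "delta_pos": the shift along the world's x, y, z in cm, a list of three; "turn": the turn about the world's z in degrees; "grip": the closure, from 0 (fully open) to 1 (shut). In form: {"delta_pos": [[x, y, z], ...], "turn": [turn, ...], "grip": [grip, ...]}. A call has 1 to 12 rows; each row is the pose to reach, as a shift and turn from the pose commanded when the call began; what a row does not reach only later rows make up. A row lasts 1/8 s, in which the tool goes at most 62.5 mm and 10.7 degrees, less where a joint would pass 70% of its speed; a pose out of reach is approached as far as the arm can. A call with a gripper value outside its range is refused whole. The fingers move at their own pace and stop on an object; the grip force is fixed at half the most. Time passes only in rows, so rows that repeat a pose let the fingers close. It gives the time, the measured TCP pose, the force, the opening and the grip force at its end, in the units of the state.
- read_state(): the state, without advancing time (a new reading comes with each control period).
- capture(name): name is "scene" or "top"; returns a dict with "color" (384x512x3 uint8, blue, green, red), "fovy" (degrees; the focal length in pixels is half the picture's height over the tangent of half this angle, whatever the lens; pixels are square), "cx", "cy" (the principal point, pixels), "camera_from_world" (4x4, takes a point from world to camera coordinates). Camera axes: x right, y up, looking along -z (the intrinsics and any distortion apply to the point x, -y, -z); pixel columns grow to the right and rows downward; lengths in m; the calibration is good to about 2 mm. A picture is of the moment at which its call begins. There is no depth.
- hand_in(): hands the job in; it is judged then, once.
The state is a dict: "time_s": time; "joint_positions": joint angles; "qvel": joint speeds; "tau": joint torques, N m; "position": TCP position; "tcp_rot": TCP orientation; "force": force on the tool from outside, world axes, zero at the start; "moment": the same for the moment, N m; "opening": opening from 0.0 (shut) to 1.0 (fully open); "grasp_force": force on a finger pad.
Only numpy, scipy, OpenCV 4.12 (cv2) and the standard library are available. Lean on these libraries where they do the work, as an engineer would, in place of code of your own. Each camera call takes 0.05 s, during which the arm holds its last target. There are 200 camera calls.

### The job

The hose pump has been cleaned: slip the loose roller, which stands on the worktop, over the empty pin of the pump's rotor until it sits fully down, and let go of it. Then pull the pump's spring-loaded tubing bed out by its handle until the pointer stands at the load mark (the engraved line farther from the rotor), and finish while still holding it there, so that a colleague can lay in the new hose; it springs shut if you let go. Leave the glassware and the other things on the worktop where they stand.

Things in the scene. Friction and masses are not known exactly. Their poses are not given: they have to be found in the camera images.
- roller: the loose pump roller: a plain grey plastic sleeve, 26 mm outside diameter, 13.6 mm bore right through, 40 mm high, about 40 g, standing upright on the worktop. Origin: centre of its lower end; z up along the bore. Both ends are alike
- pump: a bench hose pump, fixed to the worktop: white case 220 x 160 mm, 56 mm high, knob and display on one long side. Origin: centre of its underside. In its frame (z up) handle and tubing bed are on the -x side, the control panel on the +y side. Nothing on the pump is higher than 117 mm above the worktop
- bare_pin (a point): foot of the empty pin: the point on the pin's axis where a fitted roller's lower end rests (on a 19 mm wide shoulder, 71 mm above the worktop). The steel pin has 11 mm diameter and stands 46 mm above this point, its top 5 mm a cone. It always lies on the side of the rotor away from the bed
- bed (a joint): travel of the spring-loaded tubing bed (m): 0 = home against its spring, 0.030 = pointer at the load mark, 0.044 = end stop. It slides straight away from the rotor, in the pump's -x direction. The return spring pulls with about 4 N at home and 10 N at the load mark
- handle (a point): middle of the bed's pull handle (handle_bar): a level round bar, 12 mm thick, 84 mm long, on two 10 mm rods 70 mm apart that run back to the bed; this point is on its axis, 86 mm above the worktop. Frame turned like the pump's: the bar lies along y, pulling moves it along -x. Free gap behind the bar 41 mm at home; it overhangs the end of the case by 44 mm, can be pinched from above
- pointer (a point): tip of the small dark pointer on the bed, which runs along the aluminium scale strip on the control panel side of the deck
- load_mark (a point): the load mark: the engraved black line on the scale strip that is farther from the rotor (the other line is the home position); 30 mm from the pointer when the bed is home
- beaker: a glass beaker, 54 mm wide, 69 mm high, a bystander. Origin: centre of its underside
- flask: a conical flask, 76 mm wide, 133 mm high, a bystander. Origin: centre of its underside
- wash_bottle: a squeeze wash bottle, 66 mm wide, 197 mm high, a bystander. Origin: centre of its underside
- timer: a small bench timer, 68 x 68 mm, 20 mm high, a bystander. Origin: centre of its underside
- rotor_axis (a point): centre of the rotor, on the upper face of its disc (112 mm diameter, 68 mm above the worktop). Three upright pins stand on a circle of 42 mm radius round it, 120 degrees apart: two carry rollers like the loose one (fixed), one is empty. The gearbox holds the rotor still unless it is pushed hard

How it is judged:
By the outcome, as a careful person would: the job done as asked, in the order asked, and still so for the second after the job is handed in, while the arm keeps its last pose, push and grip.
It also fails if it takes over 51 s, if anything falls off the work surface, if the arm or the gripper's body presses on something with over 40 N, if the wrist force passes 120 N, or if a joint passes its speed limit or range.

## Working session

There is one attempt and no reset: what is moved stays moved. The work goes in short steps, Python scripts to look and compute and a tool call to move; the robot and the scene stay as the last step left them, time stands still between calls to the robot, and variables do not carry over. Pictures are saved under pics/ and viewed, at most 10 in all, crops included, and the job is handed in when it is done.

Besides the shell and the picture viewer there is one more tool, called after "Emit:" as a command line: name --pt "numbers of a row" for each row, then --argument value for the rest. jog_arm: Moves the arm, as the interface text tells. Its arguments: {"type":"object","properties":{"delta_pos":{"type":"array"},"turn":{"type":"array"},"grip":{"type":"array"}},"required":["delta_pos","turn","grip"]}

```bash
mkdir -p pics; cat > h.py <<'E'
from rig import *
import numpy as np, cv2
def snap(n):
    c=capture(n); np.savez(f'{n}.npz',**{k:c[k] for k in c}); return c
def ray(c,u,v):
    f=c['color'].shape[0]/2/np.tan(np.radians(c['fovy'])/2)
    M=np.array(c['camera_from_world']);R=M[:3,:3];t=M[:3,3]
    if 'distortion' in c: pass
    d=np.array([(u-c['cx'])/f,-(v-c['cy'])/f,-1.]); return -R.T@t,R.T@d
def onz(c,u,v,z):
    o,d=ray(c,u,v); return o+d*(z-o[2])/d[2]
def proj(c,p):
    f=c['color'].shape[0]/2/np.tan(np.radians(c['fovy'])/2)
    M=np.array(c['camera_from_world']);q=M[:3,:3]@np.array(p)+M[:3,3]
    return c['cx']+f*q[0]/-q[2], c['cy']-f*q[1]/-q[2]
E
python3 - <<'E'
from h import *
for n in('scene','top'):
    c=snap(n); print(c.keys(),c['fovy'],c['cx'],c['cy'],ray(c,256,192))
    cv2.imwrite(f'pics/{n}0.png',cv2.resize(c['color'],(800,600),interpolation=cv2.INTER_CUBIC))
print(read_state())
E
```

```text
dict_keys(['color', 'fovy', 'cx', 'cy', 'camera_from_world']) 42.98304402475503 258.6376598266748 192.36826066010374 (array([ 0.48077431, -1.75761458,  1.22455497]), array([ 0.02010334,  0.83263028, -0.5534912 ]))
dict_keys(['color', 'fovy', 'cx', 'cy', 'camera_from_world']) 46.19759501529352 246.87737827775987 190.5657421585556 (array([ 0.08748657, -0.21111627,  1.68944254]), array([ 0.26126261,  0.10664573, -0.9595777 ]))
{'time_s': 0.1, 'joint_positions': array([-8.71757779e+01,  3.02718381e+01,  8.21493330e+01,  3.23230908e-04,
        6.76884963e+01, -1.02288939e+01]), 'qvel': array([-0.1162357 , -0.21502722, -0.11040417,  0.03635706,  0.04729137,
        0.02989133]), 'tau': array([-3.14332392e-04, -4.40985918e+01, -1.77151251e+01,  6.34734565e-02,
        5.34281856e-02, -4.29120325e-05]), 'position': array([ 0.14113942, -0.60818288,  0.2216872 ]), 'tcp_rot': array([[ 9.74161606e-01,  2.25852072e-01, -8.90966410e-05],
       [ 2.25851826e-01, -9.74159790e-01,  1.91198817e-03],
       [ 3.45032124e-04, -1.88270810e-03, -9.99998168e-01]]), 'force': array([-0.18494961,  0.31565053,  0.46265528]), 'moment': array([-0.02934699,  0.02657153,  0.04211481]), 'grasp_force': 0.0, 'opening': 0.9986143147336893}
```

View pics/scene0.png

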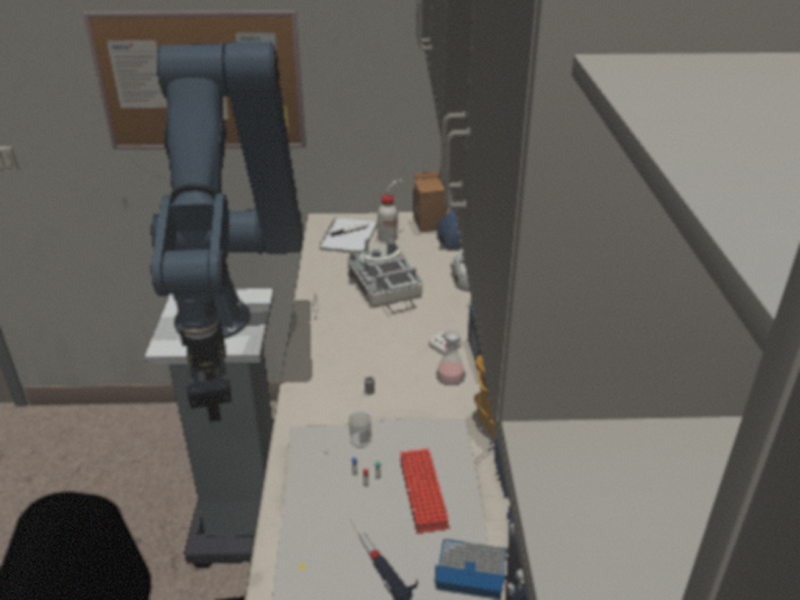

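View pics/top0.png

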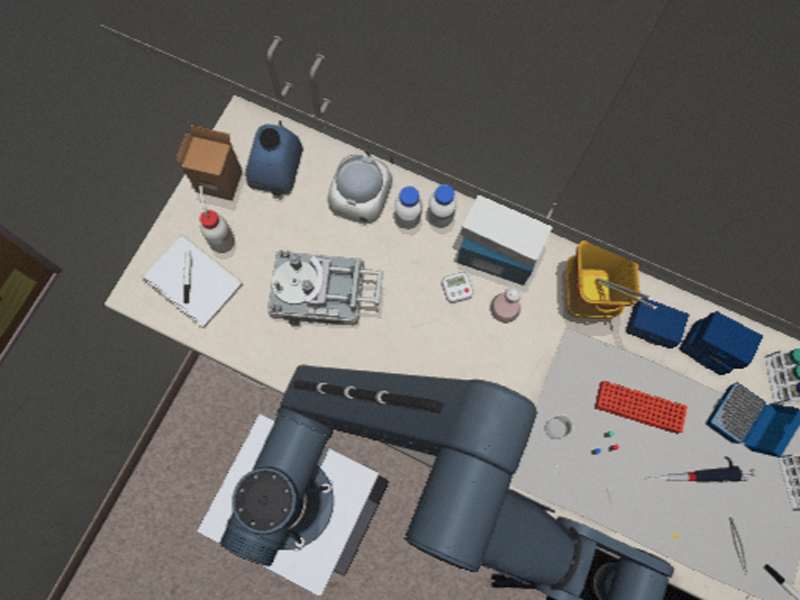

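The top view shows the pump at about (322,288), with its handle to the right at (372,288) and its rotor at (297,280). The scene view shows the roller at about (370,385); in the top view the arm hides it. I'll enlarge both areas.

```bash
python3 - <<'E'
from h import *
t=dict(np.load('top.npz'));s=dict(np.load('scene.npz'))
a=t['color'][150:215,165:250]; b=s['color'][230:290,215:255]
A=cv2.resize(a,None,fx=6.5,fy=6.5,interpolation=cv2.INTER_CUBIC);B=cv2.resize(b,None,fx=6,fy=6,interpolation=cv2.INTER_CUBIC)
o=np.zeros((600,800,3),np.uint8);o[:A.shape[0],:A.shape[1]]=A;o[:B.shape[0],555:555+B.shape[1]]=B
cv2.imwrite('pics/c1.png',o)
print('roller',onz(s,237,251,0),'beaker',onz(t,357,274,.05),'h',onz(t,372*.64,288*.64,.086),'rot',onz(t,297*.64,280*.64,.068))
print(t['camera_from_world'][:3,:3],proj(t,[0,0,0]))
E
```

```text
roller [ 0.44179401 -0.32236218  0.        ] beaker [ 0.41351388 -0.4883144   0.05      ] h [0.52206399 0.04015567 0.086     ] rot [0.46643112 0.2157539  0.068     ]
[[ 0.4340753  -0.90087141 -0.00305505]
 [ 0.86396878  0.41532865  0.2847105 ]
 [-0.2552187  -0.12622526  0.95860868]] (np.float64(185.0558509509682), np.float64(320.556914797971))
```

View pics/c1.png

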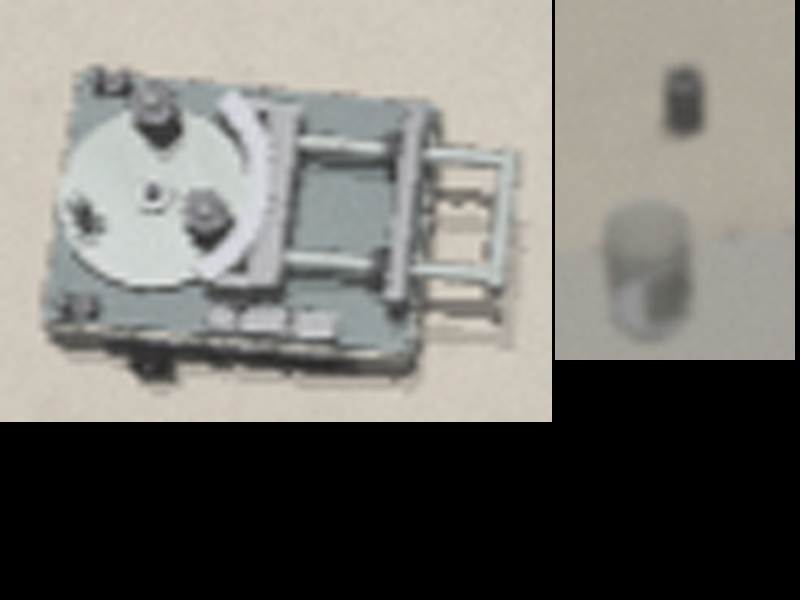

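```bash
python3 - <<'E'
from h import *
t=dict(np.load('top.npz'));s=dict(np.load('scene.npz'))
T=lambda x,y,z:onz(t,(x+.5)/6.5-.5+165,(y+.5)/6.5-.5+150,z)
S=lambda x,y,z:onz(s,(x-555+.5)/6-.5+215,(y+.5)/6-.5+230,z)
np.set_printoptions(precision=4,suppress=True)
c=T(155,195,.068);r1=T(153,98,.111);r2=T(207,203,.111);ptop=T(80,205,.115);pf=T(87,222,.071)
print('rotor',c,'axis top',T(152,190,.07),'r1',r1,'r2',r2,'pin top/foot',ptop,pf)
for p in(r1,r2,ptop,pf):print(np.linalg.norm((p-c)[:2]))
print('pin sym',3*c[:2]-r1[:2]-r2[:2], 'r1r2',np.linalg.norm(r1-r2))
a,b=T(514,152,.086),T(497,288,.086);print('bar',a,b,np.linalg.norm(a-b),(a+b)/2)
d=(a+b)[:2]/2-c[:2];print('dir',np.degrees(np.arctan2(d[1],d[0])),np.linalg.norm(d),'bar ang',np.degrees(np.arctan2(*(a-b)[1::-1])))
print('roller bottom front',S(685,137,0),'top back',S(685,66,.04))
E
```

```text
rotor [0.4624 0.2207 0.068 ] axis top [0.4639 0.2232 0.07  ] r1 [0.5036 0.2376 0.111 ] r2 [0.461  0.1805 0.111 ] pin top/foot [0.4279 0.2436 0.115 ] [0.43   0.2478 0.071 ]
0.04453736765174082
0.040267870497395525
0.041412432150472085
0.04217253219982577
pin sym [0.4226 0.2441] r1r2 0.07125492226758368
bar [0.5713 0.0409 0.086 ] [0.4934 0.014  0.086 ] 0.08242060298511476 [0.5324 0.0274 0.086 ]
dir -70.09064056807684 0.20556413402252688 bar ang 19.086486710459187
roller bottom front [ 0.439  -0.3306  0.    ] top back [ 0.4398 -0.3083  0.04  ]
```

The enlarged view shows the bare pin at crop (80,205)–(87,222), the rotor centre at (155,195) and the bar from (514,152) to (497,288). The measured sizes match the ones given: 42 mm pin circle and 84 mm bar. The roller is at about (0.440,-0.319), so I'll move above it.

Emit:
jog_arm --pt "4 4 0" --pt "8.5 8.5 0" --pt "13 13 0" --pt "17.5 17.5 -1" --pt "22 22 -4" --pt "26 26 -8" --pt "29.9 29 -11" --pt "29.9 29 -12" --pt "29.9 29 -12" --pt "29.9 29 -12" --turn '[0,0,0,0,0,0,0,0,0,0]' --grip '[0,0,0,0,0,0,0,0,0,0]'

```text
time_s: 1.35
position: [0.4398, -0.3204, 0.1032]
tcp_rot: [[0.974, 0.225, 0.001], [0.225, -0.974, -0.001], [0.0, 0.001, -1.0]]
force: [0.2, -0.4, 0.2]
opening: 0.998
grasp_force: 0.0
```

```bash
python3 - <<'E'
from h import *
t=snap('top');s=snap('scene')
p=read_state()['position'];print(p,proj(s,p),proj(t,p),proj(t,[.44,-.319,.02]))
a=s['color'][200:280,190:290]; b=t['color'][200:280,260:350]
A=cv2.resize(a,None,fx=4,fy=4,interpolation=cv2.INTER_CUBIC);B=cv2.resize(b,None,fx=4,fy=4,interpolation=cv2.INTER_CUBIC)
cv2.imwrite('pics/c2.png',np.hstack([A,B]))
E
```

```text
[ 0.43985256 -0.32065049  0.10364916] (np.float64(235.8103635216468), np.float64(229.39194648800125)) (np.float64(319.2061256385353), np.float64(244.86751826647603)) (np.float64(315.423028705453), np.float64(248.4384997923995))
```

View pics/c2.png

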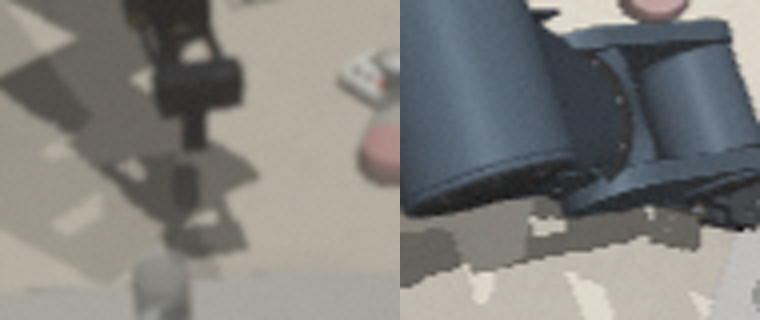

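The near finger is at crop (195,148), and its sideways offset is explained by the tool's yaw. The roller at (185,185) lies under the TCP line, so I'll descend and grasp.

Emit:
jog_arm --pt "0 0 -3" --pt "0 0 -6" --pt "0 0 -8" --pt "0 0 -9" --pt "0 0 -9" --pt "0 0 -9" --pt "0 0 -9" --pt "0 0 -9" --pt "0 0 -9" --pt "0 0 -9" --pt "0 0 -9" --pt "0 0 -9" --turn '[0,0,0,0,0,0,0,0,0,0,0,0]' --grip '[0,0,0,0,0.3,0.6,1,1,1,1,1,1]'

```text
time_s: 2.95
position: [0.4402, -0.3189, 0.0125]
tcp_rot: [[0.974, 0.226, 0.0], [0.226, -0.974, -0.0], [0.0, 0.0, -1.0]]
force: [0.3, -0.8, 0.6]
opening: 0.283
grasp_force: 29.8
```

Emit:
jog_arm --pt "0 0 5" --pt "0 0 11" --pt "0 2 16" --pt "0 6 18" --pt "0 11 18" --pt "0 17 18" --pt "0 23 18" --pt "0 29 18" --pt "0 35 18" --pt "0 41 18" --pt "0 46 18" --pt "-0.5 50 18" --turn '[0,5,15,25,35,45,55,65,75,85,95,105]' --grip '[1,1,1,1,1,1,1,1,1,1,1,1]'

```text
time_s: 4.45
position: [0.4349, 0.1833, 0.1925]
tcp_rot: [[-0.477, 0.879, 0.0], [0.879, 0.477, 0.0], [0.0, 0.0, -1.0]]
force: [1.1, 0.2, -0.3]
opening: 0.28
grasp_force: 29.8
```

Emit:
jog_arm --pt "-0.3 2 0" --pt "-0.5 4 -0.5" --pt "-0.7 5.5 -1" --pt "-0.7 6.4 -2" --pt "-0.7 6.4 -2" --pt "-0.7 6.4 -2" --pt "-0.7 6.4 -2" --turn '[9,18,27,27,27,27,27]' --grip '[1,1,1,1,1,1,1]'

```text
time_s: 5.32
position: [0.4284, 0.2447, 0.1727]
tcp_rot: [[-0.819, 0.574, 0.0], [0.574, 0.819, 0.0], [-0.0, 0.0, -1.0]]
force: [0.1, -0.5, -0.7]
opening: 0.283
grasp_force: 29.8
```

```bash
python3 - <<'E'
from h import *
t=snap('top');s=snap('scene')
st=read_state();p=st['position'];print(p,st['opening'],st['grasp_force'],proj(s,p),proj(t,p))
for q in([.428,.245,.117],[.428,.245,.071]):print(proj(s,q),proj(t,q))
a=s['color'][110:210,200:290]; b=t['color'][120:220,150:250]
A=cv2.resize(a,None,fx=4,fy=4,interpolation=cv2.INTER_CUBIC);B=cv2.resize(b,None,fx=4,fy=4,interpolation=cv2.INTER_CUBIC)
cv2.imwrite('pics/c3.png',np.hstack([A,B]))
E
```

```text
[0.42844199 0.24481619 0.17280463] 0.2841325476243877 29.803944526429405 (np.float64(234.01141540841516), np.float64(141.87731893416202)) (np.float64(174.18823651916543), np.float64(175.88334066446475))
(np.float64(234.24560279715894), np.float64(152.48660335288025)) (np.float64(176.4873841032295), np.float64(180.7711912951699))
(np.float64(234.5107111369787), np.float64(161.03171194419872)) (np.float64(178.35489994637982), np.float64(184.50221041707374))
```

View pics/c3.png

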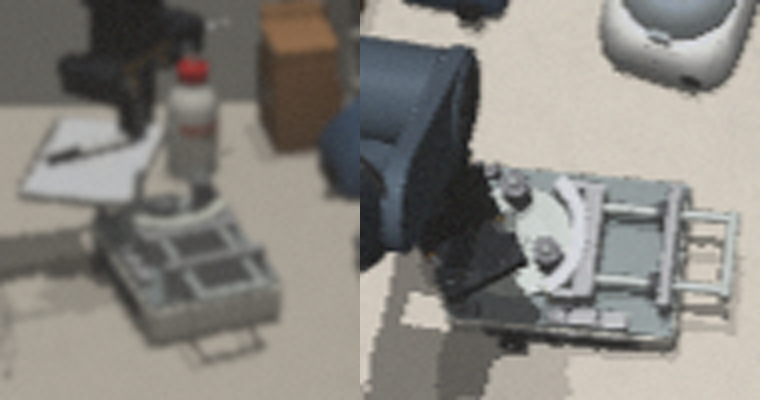

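The scene view shows the held roller's end near crop (132,138), with the bare pin below it at about (141,180). The top view is blocked by the wrist. I'll enlarge the pin area.

```bash
python3 - <<'E'
from h import *
s=dict(np.load('scene.npz'))
a=s['color'][130:172,212:268]
g=cv2.normalize(a,None,0,255,cv2.NORM_MINMAX)
cv2.imwrite('pics/c4.png',cv2.resize(g,None,fx=14,fy=14,interpolation=cv2.INTER_CUBIC))
gr=cv2.cvtColor(s['color'],cv2.COLOR_BGR2GRAY)
print(gr[138:162,226:250])
E
```

```text
[[160 154 138  99  58  38  43  47  55  59  50  67 105 142 152 132 110 106
  112 120 122 126 124 122]
 [165 161 148 108  65  46  38  47  52  54  56  70 109 142 150 130 106 103
  108 110 115 117 115 114]
 [172 171 155 115  65  45  40  49  56  62  70  89 123 151 149 127 108 102
  104 106 107 110 108 107]
 [182 181 167 121  73  47  42  46  53  64  89 126 153 163 150 123 108 105
  100  96  92  96  95  95]
 [185 185 172 136  95  65  49  47  54  65 110 151 176 173 151 117 101 102
   96  87  82  83  81  84]
 [183 180 172 150 124  95  66  54  57  79 120 163 181 171 140 107  95  99
   96  88  86  81  81  83]
 [179 172 168 156 143 117  85  71  77 102 135 168 177 162 125  98  95  94
  101  92  90  89  88  88]
 [169 159 150 140 133 116  99  97 120 143 164 178 172 146 117 102  96  98
   99  96  98  95  94  95]
 [144 135 124 116 124 127 132 141 160 171 181 180 163 134 117 111 101  95
   96  97  97  99  98  98]
 [129 132 130 135 152 163 169 172 180 185 184 174 148 132 131 122 101  96
   97  97  94  95 101 100]
 [155 163 168 170 176 181 186 187 188 186 182 164 139 136 142 128 103  93
   92  96  97  9
[... 624 characters left out ...]
85 186 186 187 185 175 144 106 105 136 154 160 158 154 151 145 137
  132 128 119 105  98  96]
 [186 187 186 186 185 184 173 140 104 110 142 160 162 159 159 157 155 149
  145 146 137 111  89  78]
 [187 186 187 186 187 186 172 137 101 108 140 158 158 158 155 151 147 148
  148 150 145 118  86  68]
 [184 184 185 182 185 180 163 131  98 105 134 145 141 137 135 127 124 125
  134 141 139 119  85  67]
 [166 165 166 168 167 163 145 112  90  99 111 116 114 112 114 109 101 101
  112 127 135 118  86  67]
 [127 128 132 131 133 123 111  92  83  83  96  94  95  99 102 107 101  96
  107 127 131 110  81  67]
 [ 97 104 105 104  98  91  84  83  80  83  79  81  86  92  98  97  96  90
  104 122 116 101  81  74]]
```

View pics/c4.png

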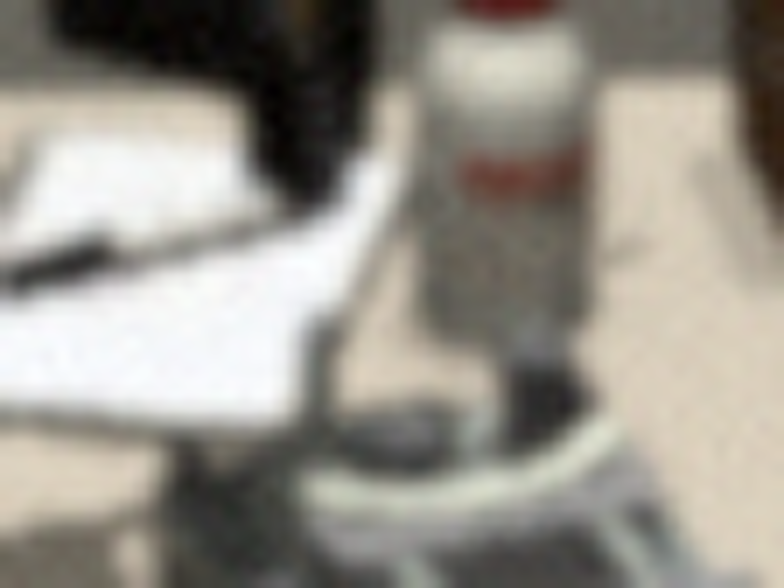

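The pin is at native u≈234.5 with its top at v≈152, which agrees with the top-view position (0.4285,0.245). The roller's end is at (233.3,145), within about 3 mm. The cone should catch that, so I'll descend gently and watch the force.

Emit:
jog_arm --pt "0 0 -2" --pt "0 0 -3.5" --pt "0 0 -4" --pt "0 0 -4.2" --pt "0 0 -4.4" --pt "0 0 -4.6" --pt "0 0 -4.6" --turn '[0,0,0,0,0,0,0]' --grip '[1,1,1,1,1,1,1]'

```text
time_s: 6.3
position: [0.4282, 0.2452, 0.1267]
tcp_rot: [[-0.82, 0.573, 0.0], [0.573, 0.82, 0.0], [-0.0, 0.0, -1.0]]
force: [0.8, 0.1, -0.9]
opening: 0.281
grasp_force: 29.8
```

Emit:
jog_arm --pt "0 0 -0.1" --pt "0 0 -0.2" --pt "0 0 -0.3" --pt "0 0 -0.3" --turn '[0,0,0,0]' --grip '[1,1,1,1]'

```text
time_s: 6.8
position: [0.4289, 0.2452, 0.1237]
tcp_rot: [[-0.82, 0.573, 0.002], [0.573, 0.82, 0.0], [-0.001, 0.001, -1.0]]
force: [1.4, -0.4, -0.4]
opening: 0.279
grasp_force: 29.8
```

Emit:
jog_arm --pt "0 0 -0.2" --pt "0 0 -0.4" --pt "0 0 -0.6" --pt "0 0 -0.6" --turn '[0,0,0,0]' --grip '[1,1,1,1]'

```text
time_s: 7.3
position: [0.429, 0.2452, 0.1175]
tcp_rot: [[-0.82, 0.573, 0.002], [0.573, 0.82, 0.0], [-0.001, 0.001, -1.0]]
force: [4.5, -1.1, -1.3]
opening: 0.276
grasp_force: 29.8
```

A lateral force of 4.5 N in +x with almost no vertical force means the roller is on the pin and slightly to the -x side. I'll shift +x as it goes down.

Emit:
jog_arm --pt "0.1 0 0" --pt "0.1 0 -0.4" --pt "0.1 0 -0.8" --pt "0.1 0 -1.2" --pt "0.1 0 -1.2" --turn '[0,0,0,0,0]' --grip '[1,1,1,1,1]'

```text
time_s: 7.92
position: [0.4291, 0.2451, 0.105]
tcp_rot: [[-0.82, 0.573, -0.0], [0.573, 0.82, -0.0], [0.0, -0.0, -1.0]]
force: [1.9, 0.3, -2.7]
opening: 0.28
grasp_force: 29.9
```

Emit:
jog_arm --pt "0.05 0 -0.5" --pt "0.05 0 -1" --pt "0.05 0 -1.5" --pt "0.05 0 -1.9" --pt "0.05 0 -1.9" --turn '[0,0,0,0,0]' --grip '[1,1,1,1,1]'

```text
time_s: 8.55
position: [0.4293, 0.2451, 0.086]
tcp_rot: [[-0.82, 0.573, -0.001], [0.573, 0.82, -0.0], [0.001, -0.001, -1.0]]
force: [1.6, -0.4, -1.9]
opening: 0.279
grasp_force: 29.8
```

Emit:
jog_arm --pt "0 0 -0.1" --pt "0 0 -0.2" --pt "0 0 -0.3" --pt "0 0 -0.3" --turn '[0,0,0,0]' --grip '[1,1,1,1]'

```text
time_s: 9.05
position: [0.4293, 0.2451, 0.0835]
tcp_rot: [[-0.82, 0.573, -0.001], [0.573, 0.82, -0.0], [0.0, -0.001, -1.0]]
force: [0.6, 0.9, -0.4]
opening: 0.282
grasp_force: 29.8
```

Emit:
jog_arm --pt "0 0 -0.1" --pt "0 0 -0.15" --pt "0 0 -0.15" --turn '[0,0,0]' --grip '[1,1,1]'

```text
time_s: 9.43
position: [0.4295, 0.2452, 0.0831]
tcp_rot: [[-0.82, 0.573, 0.0], [0.573, 0.82, -0.0], [-0.0, 0.0, -1.0]]
force: [-1.2, -1.0, 8.5]
opening: 0.28
grasp_force: 29.6
```

An 8.5 N upward force at the expected height means it is seated. I'll release and lift.

Emit:
jog_arm --pt "0 0 0.1" --pt "0 0 0.1" --pt "0 0 0.1" --pt "0 0 0.1" --pt "0 0 2" --pt "0 0 5" --pt "0 0 9" --pt "0 0 12" --pt "0 0 12" --turn '[0,0,0,0,0,0,0,0,0]' --grip '[0.5,0.4,0.4,0.4,0.4,0.4,0.4,0.4,0.4]'

```text
time_s: 10.55
position: [0.4312, 0.2457, 0.2041]
tcp_rot: [[-0.82, 0.573, 0.005], [0.573, 0.82, 0.002], [-0.003, 0.004, -1.0]]
force: [-0.9, 0.6, -0.3]
opening: 0.601
grasp_force: 0.0
```

Emit:
jog_arm --pt "2 -4 0" --pt "4 -8 0" --pt "6 -12 0" --pt "8 -16 0" --pt "10.1 -20 0" --pt "10.1 -21.8 -2" --pt "10.1 -21.8 -5" --pt "10.1 -21.8 -5" --pt "10.1 -21.8 -5" --turn '[10,20,30,40,50,54,54,54,54]' --grip '[0.63,0.63,0.63,0.63,0.63,0.63,0.63,0.63,0.63]'

```text
time_s: 11.68
position: [0.5306, 0.0274, 0.1519]
tcp_rot: [[-0.945, -0.327, -0.001], [-0.327, 0.945, 0.0], [0.001, 0.0, -1.0]]
force: [0.1, -1.0, -1.2]
opening: 0.371
grasp_force: 0.0
```

```bash
python3 - <<'E'
from h import *
t=snap('top');s=snap('scene')
st=read_state();p=st['position'];print(p,st['opening'],proj(s,p),proj(t,p))
print(proj(s,[.5324,.0274,.086]))
a=s['color'][130:210,215:290]; b=t['color'][140:220,160:255]
A=cv2.resize(a,None,fx=4.7,fy=4.7,interpolation=cv2.INTER_CUBIC);B=cv2.resize(b,None,fx=4.7,fy=4.7,interpolation=cv2.INTER_CUBIC)
cv2.imwrite('pics/c5.png',np.hstack([A,B])[:, :800])
E
```

```text
[0.53129334 0.02744758 0.15280133] 0.37322381518118025 (np.float64(257.6709535666252), np.float64(169.54790004266016)) (np.float64(241.98275572399547), np.float64(178.02799337328563))
(np.float64(257.93544892627835), np.float64(182.75482280360072))
```

View pics/c5.png

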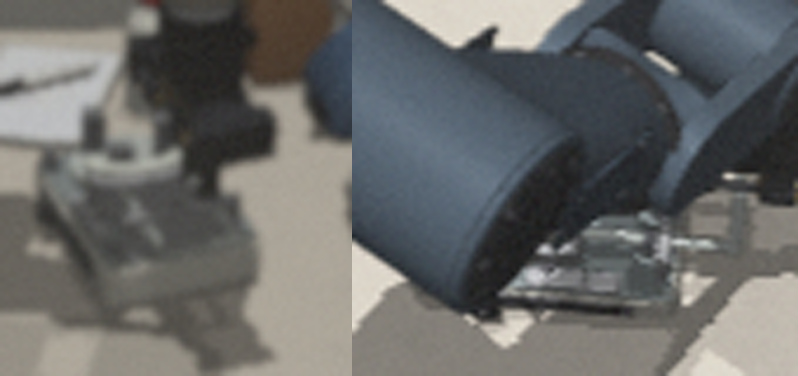

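The roller stands on its pin at scene crop (92,128), the same height as its neighbours. The visible bar end in the top view, at (740,220), agrees with my estimate. I'll descend astride the bar.

Emit:
jog_arm --pt "0.1 0 -2" --pt "0.1 0 -4" --pt "0.1 0 -5" --pt "0.1 0 -6" --pt "0.1 0 -7" --pt "0.1 0 -8" --pt "0.1 0 -8.5" --pt "0.1 0 -8.5" --turn '[0,0,0,0,0,0,0,0]' --grip '[0.63,0.63,0.63,0.63,0.63,0.63,0.63,0.63]'

```text
time_s: 12.78
position: [0.5314, 0.0272, 0.0666]
tcp_rot: [[-0.945, -0.326, -0.001], [-0.326, 0.945, 0.0], [0.001, 0.0, -1.0]]
force: [0.7, 0.5, -0.2]
opening: 0.371
grasp_force: 0.0
```

Emit:
jog_arm --pt "0 0 0" --pt "0 0 0" --pt "0 0 0" --pt "0 0 0" --pt "0 0 0" --turn '[0,0,0,0,0]' --grip '[0.8,1,1,1,1]'

```text
time_s: 13.4
position: [0.5318, 0.0273, 0.0673]
tcp_rot: [[-0.945, -0.327, 0.0], [-0.327, 0.945, 0.0], [-0.0, -0.0, -1.0]]
force: [1.3, 0.6, 3.2]
opening: 0.128
grasp_force: 30.0
```

The bar is gripped with no spring load on the tool, so the bed is at home. I'll pull 30 mm along (0.327,-0.945).

Emit:
jog_arm --pt "0.16 -0.47 0" --pt "0.33 -0.95 0" --pt "0.5 -1.4 0" --pt "0.65 -1.9 0" --pt "0.82 -2.36 0" --pt "0.98 -2.84 0" --pt "0.98 -2.84 0" --pt "0.98 -2.84 0" --pt "0.98 -2.84 0" --turn '[0,0,0,0,0,0,0,0,0]' --grip '[1,1,1,1,1,1,1,1,1]'

```text
time_s: 14.52
position: [0.5414, 0.0011, 0.0673]
tcp_rot: [[-0.946, -0.325, 0.0], [-0.325, 0.946, 0.004], [-0.001, 0.003, -1.0]]
force: [0.6, 9.9, 3.5]
opening: 0.126
grasp_force: 30.0
```

```bash
python3 - <<'E'
from h import *
t=snap('top');s=snap('scene')
st=read_state();p=st['position'];print(p,st['force'],st['opening'])
d=np.array([.327,-.945]);print((p[:2]-[.5316,.0273])@d, st['force'][:2]@d)
a=s['color'][135:195,215:280]; b=t['color'][155:215,175:255]
A=cv2.resize(a,None,fx=5.5,fy=8,interpolation=cv2.INTER_CUBIC);B=cv2.resize(b,None,fx=5.5,fy=8,interpolation=cv2.INTER_CUBIC)
cv2.imwrite('pics/c6.png',np.hstack([A,B])[:, :800])
E
```

```text
[0.54135791 0.00115538 0.06727536] [0.37937369 8.78334367 2.97468226] 0.12862011168188658
0.027897499354202125 -8.176204570146705
```

View pics/c6.png

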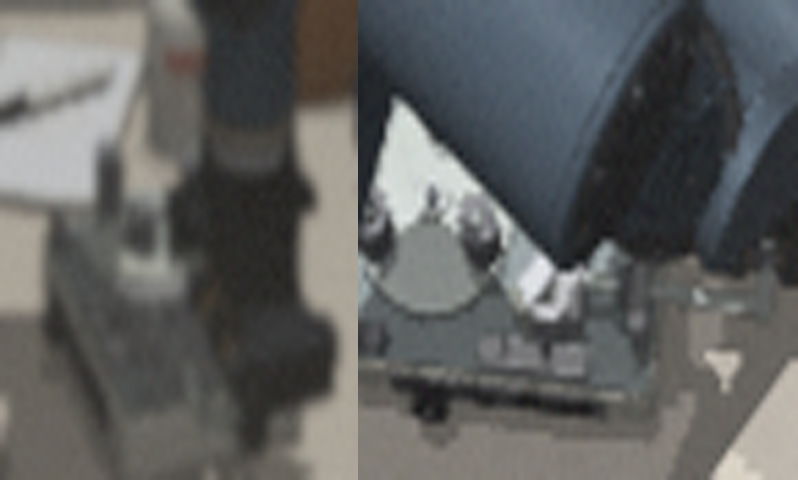

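The roller sits on its pin (top crop (375,215)) and the pointer is close to the outer line, at about (545,350). The TCP travel is 27.9 mm, so I'll pull 2 mm more and measure along the strip.

Emit:
jog_arm --pt "0.07 -0.21 0" --pt "0.07 -0.21 0" --pt "0.07 -0.21 0" --pt "0.07 -0.21 0" --pt "0.07 -0.21 0" --pt "0.07 -0.21 0" --turn '[0,0,0,0,0,0]' --grip '[1,1,1,1,1,1]'

```text
time_s: 15.38
position: [0.5421, -0.0008, 0.0673]
tcp_rot: [[-0.946, -0.325, 0.0], [-0.325, 0.946, 0.004], [-0.001, 0.004, -1.0]]
force: [0.7, 11.0, 3.9]
opening: 0.123
grasp_force: 30.0
```

```bash
python3 - <<'E'
from h import *
t=snap('top')
st=read_state();p=st['position'];print(p,st['force'],st['opening'])
d=np.array([.327,-.945]);print((p[:2]-[.5316,.0273])@d, st['force'][:2]@d)
b=t['color'][190:205,190:225]
print(cv2.cvtColor(b,cv2.COLOR_BGR2GRAY)[4:13,2:32])
b=t['color'][165:215,175:250]
cv2.imwrite('pics/c7.png',cv2.resize(b,None,fx=10,fy=10,interpolation=cv2.INTER_CUBIC))
E
```

```text
[ 0.54206966 -0.00077663  0.06726455] [-0.01566904 10.80077241  3.1189583 ] 0.12488482284550685
0.029955994903125886 -10.211853699385363
[[ 74  85  95  97  95  96  97  99  99  96  99  93  94  89  92 107 161 191
  193 145  96  95 106  87  68  71  76  77  72  74]
 [ 97  97  95  97  94  99  97  99  98 100  99 102  87  79  74  67  71  79
   77  69  63  68  64  67  62  87 102 101  98  86]
 [ 96  97  96  98 100 100  90  96  92  87  94 100  83  76  70  62  59  65
   61  59  61  57  63  62  66  90 100 102 101 100]
 [ 96  98  97  96  97 104 114 118 118  84 113 133 116  92  81  74  66  58
   52  55  58  66  69  71  75  92 101 103  99  98]
 [ 96  97  95  99  96 121 125 119 118  87 103 119 119 118 119 118 102  66
   83 110 115 129 133 116 103 100 103 102 100 100]
 [ 99  97  96  99  89 107 121 120 109  98 112 121 119 122 119 120 107  86
  104 116 122 120 119 121 105 101 100 101  99 103]
 [101  99 103 105  94  91 100 108 109 111 125 133 127 121 122 119 109 101
  115 121 122 124 121 121  99  96  99 101  99 103]
 [108 109  93  90  83  76  83  80  72  74  74  65  70  71  76  83  90  88
   99 127 130 129 132 125  96  93  97 101 101  99]
 [103  90 102  99  86 109 114 112 114  98  95  94  97  94  83  78  77  80
   80  78  75  74  73  71  76  95 101 100 101 103]]
```

View pics/c7.png

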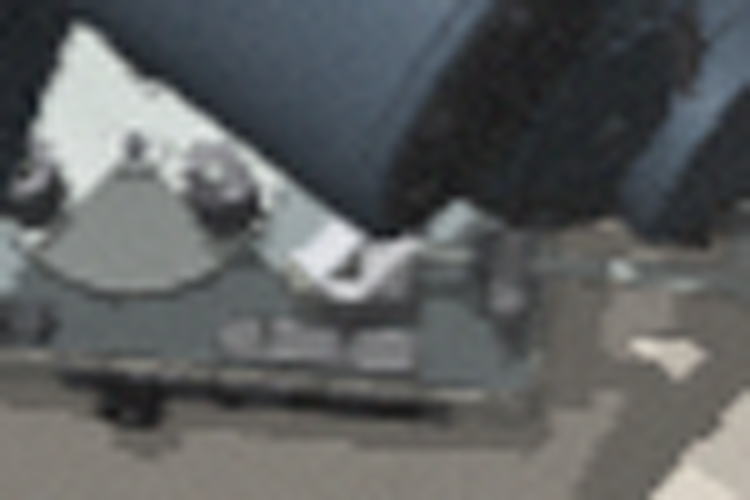

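The home line is at u≈201 and the load line at u≈209, and the dark pointer merges with the load line. Travel is 30.0 mm and the pull is 10.2 N, both as expected at the load mark. I'll hand it in while still holding.

```bash
python3 -c "
from rig import *
print(hand_in())"
```

```text
the job is handed in; nothing more can be done
None
```

The roller is fully down on the empty pin and released, and I handed the job in at about 15 s with the arm still holding the tubing bed at the load mark (30.0 mm measured travel, about 10 N pull); `hand_in()` gave no verdict.

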